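# Index the circuit-board turntable one hole towards the soldering iron

## Robot

A 6-joint arm with a two-finger parallel gripper is mounted at the origin on the work surface. World frame = base frame: x ahead of the robot, y to its left, z up, the work surface at z = 0. Lengths are in m, angles in rad, forces in N, time in s.
With the tool pointing down it reaches from about 0.3 to 0.85 m from the base axis. Payload 4.2 kg.
Tool frame: the origin (TCP) lies between the finger pads; the fingertips stand 19 mm ahead of it and the grasp point (between the pads) is the TCP; z points along the fingers, y is the line along which they close (so a half turn about z gives the same grasp; the last joint's range is limited). The gripper opens to 91 mm and grips with 3 to 60 N. Pads are 32 mm wide; open, the fingers measure 118 mm over their backs; the gripper's body (76 mm by 178 mm) begins 60 mm behind the grasp point.
Start: joints at [-1.282, 0.32, 1.565, -0, 1.257, -0.02], TCP at [0.175, -0.548, 0.233] pointing down, gripper open.
Joint ranges: [-3.11, 3.11], [-0.84, 2.01], [0.21, 2.61], [-1.34, 4.49], [0.05, 2.63], [-2.56, 2.56]. Speed limits (rad/s): [2.57, 2.57, 3.14, 3.14, 3.14, 3.14].

## Interface

Orientations are given as a unit quaternion [w, x, y, z].
In Python, from workcell import ctrl gives the robot as it stands. The module is installed in compiled form; this text tells all that it offers.
- The arm moves only by the tool servo_tool, never from a script. Its arguments are lists of equal length, an entry for each row: "travel": the shift along the tool's x, y, z in mm, a list of three; "roll": the turn about the tool's z in rad. In form: {"travel": [[tx, ty, tz], ...], "roll": [roll, ...]}. A call has 1 to 12 rows; each row shifts and turns the commanded pose from where the row before left it, along the tool's axes as they then stand; what a row does not reach is not made up. A row lasts 1/8 s, in which the tool goes at most 62.5 mm and 10.7 degrees, less where a joint would pass 70% of its speed; a pose out of reach is approached as far as the arm can. A call is refused whole if a number of a shift passes 62.5 or a number of a turn 0.188, either way. A call with a gripper value outside its range is refused whole. "grip" is the closure, from -1 (fully open) to 1 (shut), so that 0 is half open, set as the call begins (left out, the last holds). The fingers move at their own pace and stop on an object; "force" is the grip in N (left out, the last holds). Time passes only in rows, so rows that do not move let the fingers close. It gives the time, the measured TCP pose, the force, the opening and the grip force at its end, in the units of the state.
- ctrl.observe(): the state, without advancing time (a new reading comes with each control period).
- ctrl.capture(name): name is "scene" or "side" or "wrist"; returns the picture (384x512x3 uint8, blue, green, red); there is no depth.
- ctrl.camera_params(name): a dict with "fovy" (degrees; the focal length in pixels is half the picture's height over the tangent of half this angle, whatever the lens; pixels are square), "cx", "cy" (the principal point, pixels), "R" (3x3) and "t" (3): a world point X has camera coordinates R X + t; the wrist camera has in their place "mount" (4x4, takes a point from camera to tool coordinates, whose origin is the TCP and whose axes are the flange's). Camera axes: x right, y down, z forward; pixel columns grow to the right and rows downward; lengths in m; the calibration is good to about 2 mm. A picture is of the moment at which its call begins: read the wrist's pose just before it. camera_params takes no time and is no camera call.
- ctrl.job_done(): hands the job in; it is judged then, once.
Trained networks look in the newest picture that a camera, given by its name, has taken for a name from the list of things; names that differ only in an ending like _2 or _b are one class to them, and where a whole thing is asked for, a point or a joint stands for the part that bears it (a point fixed in the world has none). Each returns a list of dicts, best first, with "conf" (0 to 1); they miss things now and then, are a little off and sometimes report something else, mostly with a low value. They report only what shows in the picture. A call takes as long as a camera call. They do not tell look-alikes from the thing itself.
- ctrl.boxes_of(query, camera): "xyz" ([x, y, z] in m, in world coordinates, good to about 4 mm: the middle of the surface that is visible of it).
The state is a dict: "t": time; "joints": joint angles; "dq": joint speeds; "joint_efforts": joint torques, N m; "position": TCP position; "orientation": TCP orientation; "ft_force": force on the tool from outside, world axes, zero at the start; "moment": the same for the moment, N m; "finger_gap": finger opening in m; "finger_force": force on a finger pad.
Only numpy, scipy, OpenCV 4.12 (cv2) and the standard library are available. Lean on these libraries where they do the work, as an engineer would, in place of code of your own. Each camera call takes 0.05 s, during which the arm holds its last target. There are 200 camera calls.

## Task

The circuit board on the swivel fixture has to be turned for soldering: pull the fixture's black index knob up to draw the sprung pin out of its hole, swing the turntable's arm exactly one hole towards the side where the soldering iron stand is, and release the knob so that the pin springs fully home in that next hole. Leave the other things on the bench where they are.

Things in the scene. Friction and masses are not known exactly. Their poses are not given: they have to be found in the camera images.
- fixture: Fixed steel base plate, 256 x 280 mm, top 20 mm above the bench. Origin on the turntable's vertical turning axis, at bench height; z up, +x points from the axis through the middle index hole, where the pin starts. Five index holes, 14 mm wide, 16 mm deep, lie in its top on a 120 mm radius about the axis, at -1.2, -0.6, 0, 0.6, 1.2 rad counter-clockwise from +x.
- turntable (a joint): Angle of the turntable (rad) from the fixture's +x, counter-clockwise from above positive; 0 at the start, stops at +-1.42. Pin out: it turns with light friction (0.7 N at the knob) and stays where it is left. Pin in a hole: locked, about 0.013 rad of play each way.
- pivot (a point): Middle of the turntable, on its axis, at the plate's top (20 mm above the bench). The turntable is a flat aluminium disc, 184 mm across, with a green circuit board between two dark steel jaws (nothing on it above 70 mm over the bench). A flat aluminium arm, 34 mm wide, top 36 mm above the bench, sticks out of it to a radius of 141 mm and carries the pin at radius 120 mm.
- plunger (a joint): How far the sprung index pin is pulled up (m): 0 home in a hole, 0.014 just clear of the plate, 0.026 fully up. The spring pushes it down with 4.5 N at home, 8.4 N fully up, plus 1.2 N weight. Pin 11 mm thick, round nose; let go between holes it rests on the plate and drops in when the arm is turned over a hole; it centres itself if released within 3 mm of a hole's centre.
- knob (a point): Centre of the black knob on the pin: plain, round, upright, 36 mm in diameter, 32 mm tall, moves with pin and arm. Pin home: centre 84 mm, underside 68 mm, top 100 mm above the bench; below it the 11 mm pin shows for 12 mm, then a 26 mm wide steel bush (top at 56 mm) on the arm. Its x axis points outwards along the arm.
- hole_left (a point): Centre of the mouth of the next index hole counter-clockwise seen from above (turntable angle +0.6), in the plate's top face 20 mm above the bench. It lies to the +y side of the start hole.
- hole_right (a point): Centre of the mouth of the next index hole clockwise seen from above (turntable angle -0.6), 20 mm above the bench. It lies to the -y side of the start hole.
- iron (a point): Soldering iron stand, fixed to the bench: dark steel foot 170 x 95 x 22 mm, with a sloping steel holder, a black-handled soldering iron in it (to about 170 mm high) and a round brass tip cleaner. The point is at the middle of the foot's top. It stands to the left (y above 0) or to the right (y below 0) of the fixture; a divided grey parts box stands on the other side.
- screwdriver_mid (a point): Loose screwdriver, 190 mm long, lying on the bench beside the plate; middle of the tool.
- dish_mid (a point): Loose round steel dish, 72 mm across, 22 mm tall, just beyond the plate's far edge; centre.
- mug_mid (a point): Loose white mug, 76 mm wide, 90 mm tall; centre.
- jar_mid (a point): Loose amber jar with steel cap, 60 mm wide, 75 mm tall; centre.
- spool_mid (a point): Loose steel spool, 60 mm wide, 42 mm tall; centre.
- meter_mid (a point): Loose red multimeter lying flat, 150 x 80 x 35 mm; centre.
Mind the look-alikes: they are no part of the job. There is more than one size of the part that bears iron; the job needs the largest.

How it is judged:
By the outcome, as a careful person would: the job done as asked, in the order asked, and still so for the second after the job is handed in, with the robot touching nothing.
It also fails if it takes over 35 s, if anything falls off the work surface, if the arm or the gripper's body presses on something with over 40 N, if the wrist force passes 120 N, or if a joint passes its speed limit or range.

## Working session

There is one attempt and no reset: what is moved stays moved. The work goes in short steps, Python scripts to look and compute and a tool call to move; the robot and the scene stay as the last step left them, time stands still between calls to the robot, and variables do not carry over. Pictures are saved under pics/ and viewed, at most 10 in all, crops included, and the job is handed in when it is done.

Besides the shell and the picture viewer there is one more tool, called after ">>>" by a JSON object that holds its "fn" and its "kwargs", one argument or row to a line. servo_tool: Moves the arm, as the interface text tells. Its arguments: {"type":"object","properties":{"travel":{"type":"array","items":{"type":"array","items":{"type":"number"}}},"roll":{"type":"array","items":{"type":"number"}},"grip":{"type":"number"},"force":{"type":"number"}},"required":["travel","roll"]}

```bash
mkdir -p pics
cat > h.py <<'E'
import numpy as np, cv2
from workcell import ctrl
def cam(n):
    p=ctrl.camera_params(n); f=192/np.tan(np.radians(p["fovy"])/2)
    return p,f
def proj(n,X):
    p,f=cam(n); c=np.array(p["R"])@np.array(X)+np.array(p["t"]); return [p["cx"]+f*c[0]/c[2],p["cy"]+f*c[1]/c[2]]
def ray(n,u,v,z):
    p,f=cam(n); R=np.array(p["R"]);o=-R.T@np.array(p["t"]); d=R.T@np.array([(u-p["cx"])/f,(v-p["cy"])/f,1]); return o+d*(z-o[2])/d[2]
E
python3 - <<'E'
from h import *
for n in("scene","side"):
    im=ctrl.capture(n); cv2.imwrite(f"pics/{n}1.png",im)
    for q in("knob","iron","turntable","fixture","pivot"):
        for b in ctrl.boxes_of(q,n)[:4]: print(n,q,np.round(b["xyz"],3),round(b["conf"],2),np.round(proj(n,b["xyz"])))
s=ctrl.observe();print(s["t"],s["orientation"],s["position"],s["finger_gap"])
E
python3 -c "
import cv2,numpy as np
a=[cv2.imread(f'pics/{n}1.png') for n in('scene','side')]
print(a[0].shape)"
```

```text
scene knob [ 0.754 -0.323  0.051] 0.57 [151. 154.]
scene knob [ 0.669 -0.095  0.098] 0.52 [198. 178.]
scene iron [0.578 0.291 0.011] 0.9 [282. 272.]
scene iron [0.608 0.457 0.019] 0.86 [304. 323.]
scene iron [0.537 0.628 0.016] 0.74 [364. 367.]
scene iron [ 0.736 -0.11   0.009] 0.29 [180. 200.]
scene turntable [ 0.57  -0.058  0.042] 0.95 [231. 186.]
scene fixture [ 0.584 -0.034  0.02 ] 0.73 [231. 197.]
scene pivot [ 0.579 -0.042  0.014] 0.9 [231. 196.]
side knob [ 0.657 -0.096  0.091] 0.48 [261. 155.]
side iron [0.556 0.292 0.018] 0.97 [221. 241.]
side iron [0.519 0.632 0.018] 0.97 [155. 324.]
side iron [0.58  0.46  0.027] 0.76 [181. 270.]
side turntable [ 0.541 -0.063  0.041] 0.93 [281. 180.]
side fixture [ 0.545 -0.044  0.02 ] 0.95 [277. 186.]
side fixture [0.58  0.462 0.028] 0.61 [181. 270.]
side pivot [ 0.542 -0.045  0.021] 0.62 [278. 186.]
0.6 [ 5.86486819e-05  9.88104754e-01  1.53782288e-01 -1.05337386e-05] [ 0.17473515 -0.54781073  0.23299473] 0.09095842990682343
(384, 512, 3)
```

View pics/scene1.png

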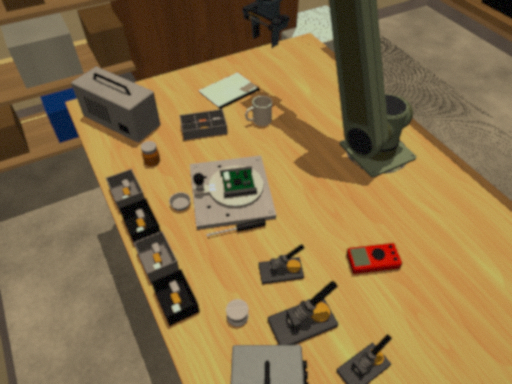

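View pics/side1.png

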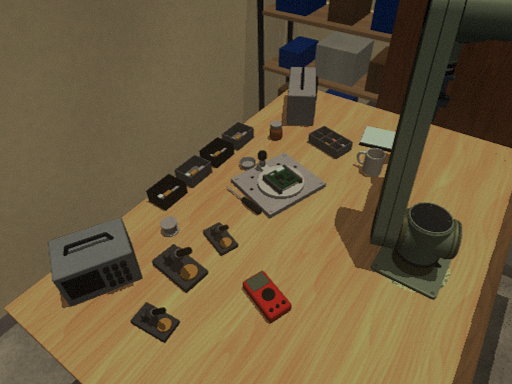

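The iron stands all lie on the +y (left) side: scene (282,270), (304,320) which is the largest, and (364,365). The grey parts box is on the right at (204,124). Knob candidates in the scene picture:
- black knob at the turntable arm's end, (198,178)
- jar, (151,154)
- brass and black parts in the trays, (125,185) to (178,297)

I choose (198,178), which is (262,155) in the side picture, and will check it in a crop.

Run:
```python
from h import *
a=cv2.imread("pics/scene1.png")[150:245,170:290]; b=cv2.imread("pics/side1.png")[140:220,220:340]
a=cv2.resize(a,None,fx=5,fy=5,interpolation=cv2.INTER_CUBIC);b=cv2.resize(b,None,fx=5,fy=5,interpolation=cv2.INTER_CUBIC)
cv2.imwrite("pics/c.png",cv2.resize(np.vstack([a,b]),None,fx=.68,fy=.68))
# triangulate knob centre by pixel
def tri(pa,pb):
    A=[]
    for n,(u,v) in(("scene",pa),("side",pb)):
        p,f=cam(n);P=np.c_[np.array(p["R"]),np.array(p["t"])]
        x=(u-p["cx"])/f;y=(v-p["cy"])/f
        A+= [x*P[2]-P[0],y*P[2]-P[1]]
    A=np.array(A);return np.linalg.lstsq(A[:,:3],-A[:,3],rcond=None)[0]
print(tri((199,180),(262.5,155.5)))
for z in(.084,):print(ray("scene",199,180,z),ray("side",262.5,155.5,z))
print(ray("scene",236,187,.036),ray("side",282,181,.036))
```

```text
[ 0.66132556 -0.10874418  0.07523789]
[ 0.66467363 -0.09702331  0.084     ] [ 0.65593961 -0.10337717  0.084     ]
[ 0.55553211 -0.05321143  0.036     ] [ 0.5366577  -0.06300251  0.036     ]
```

View pics/c.png

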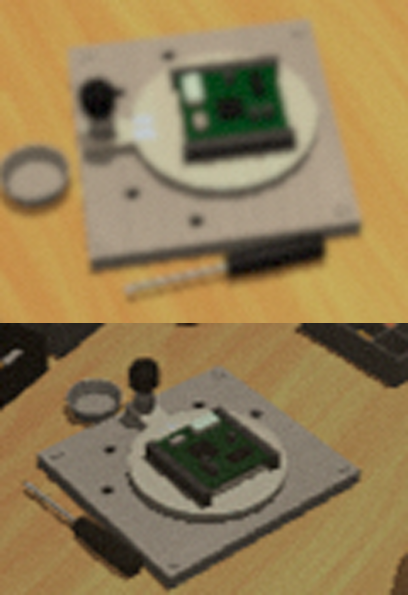

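The crop shows the black knob on its steel bush at the end of the turntable arm, at scene (199,179) and side (262,155). Next to it are four visible index holes. I'll fit the fixture pose from those holes.

Run:
```python
from h import *
from scipy.optimize import least_squares
def fit(obs,l):
    def pt(p,a): return [p[0]+.12*np.cos(p[2]+a),p[1]+.12*np.sin(p[2]+a),.02]
    r=lambda p:np.concatenate([np.subtract(proj(n,pt(p,a)),uv) for n,a,uv in obs])
    s=least_squares(r,[.56,-.05,-.4]);p=s.x
    print(l,np.round(p,4),np.round(s.fun,1)); 
    for a in(0,.6):print(np.round(pt(p,a),4))
    return p
S=[("scene",.6,(208.8,206.8)),("scene",1.2,(227.6,215)),("scene",-1.2,(219.4,166.2))]
D=[("side",-.6,(278.5,164.1)),("side",-1.2,(295.3,166.8)),("side",.6,(252.1,177.4)),("side",1.2,(251.5,189.1))]
fit(S,"sc");fit(D,"sd");p=fit(S+D,"both")
for n in("scene","side"):print(n,proj(n,[p[0]+.12*np.cos(p[2]),p[1]+.12*np.sin(p[2]),.084]))
p=ctrl.camera_params("wrist");print(p)
from scipy.spatial.transform import Rotation as R
s=ctrl.observe();q=s["orientation"];print(R.from_quat(np.roll(q,-1)).as_matrix().round(3))
```

```text
sc [ 0.5506 -0.0634 -0.3204] [ 0.   0.1 -0.  -0.   0.  -0. ]
[ 0.6645 -0.1012  0.02  ]
[ 0.666  -0.0303  0.02  ]
sd [ 0.542  -0.0642 -0.322 ] [-0.   0.1 -0.  -0.1  0.1 -0.2 -0.1  0.1]
[ 0.6558 -0.1022  0.02  ]
[ 0.6574 -0.0313  0.02  ]
both [ 0.5469 -0.0648 -0.3275] [ 0.7 -0.8  0.6 -0.8  1.  -0.7 -0.8 -0.4 -0.8 -0.5 -0.7 -0.8 -1.  -0.5]
[ 0.6605 -0.1034  0.02  ]
[ 0.6624 -0.0325  0.02  ]
scene [np.float64(199.4087718295485), np.float64(178.28610331064783)]
side [np.float64(261.57060306371096), np.float64(155.1103814577908)]
{'fovy': 67.10539960336811, 'cx': 256.11274659912414, 'cy': 187.7264975913412, 'mount': array([[ 1.08948477e-04, -9.69266295e-01, -2.46013896e-01,
         6.90588602e-02],
       [ 9.99999973e-01,  1.56295143e-04, -1.72929825e-04,
        -1.71658045e-04],
       [ 2.06065828e-04, -2.46013870e-01,  9.69266286e-01,
        -1.52459325e-01],
       [ 0.00000000e+00,  0.00000000e+00,  0.00000000e+00,
         1.00000000e+00]])}
[[ 0.953  0.304 -0.   ]
 [ 0.304 -0.953 -0.   ]
 [-0.     0.    -1.   ]]
```

>>> {"fn": "servo_tool", "kwargs": {
  "travel": [
    [50, -23, 0],
    [50, -23, 0],
    [50, -23, 0],
    [50, -23, 0],
    [50, -23, 0],
    [50, -23, 0],
    [50, -23, 0],
    [50, -23, 0],
    [50, -23, 0],
    [50, -23, 0],
    [50, -23, 0],
    [47, -23, 0]
  ],
  "roll": [0, 0, 0, 0, 0, 0, 0, 0, 0, 0, 0, 0],
  "grip": -1
}}

```text
t: 2.1
position: [0.661, -0.102, 0.2329]
orientation: [0.0, 0.988, 0.154, 0.0]
ft_force: [0.7, -0.0, 0.5]
finger_gap: 0.0908
finger_force: 0.0
```

>>> {"fn": "servo_tool", "kwargs": {
  "travel": [
    [0, 0, 0],
    [0, 0, 0],
    [0, 0, 0],
    [0, 0, 0],
    [0, 0, 0],
    [0, 0, 0]
  ],
  "roll": [0.12, 0.12, 0.12, 0.12, 0.12, 0.034]
}}

```text
t: 2.85
position: [0.6596, -0.1034, 0.2329]
orientation: [0.0, 0.987, -0.162, -0.0]
ft_force: [1.0, 0.0, 0.8]
finger_gap: 0.0909
finger_force: 0.0
```

```bash
cat >> h.py <<'E'
from scipy.spatial.transform import Rotation as Ro
def tool(s):
    return Ro.from_quat(np.roll(s["orientation"],-1)).as_matrix(),np.array(s["position"])
def wproj(s,X):
    p,f=cam("wrist");M=np.array(p["mount"]);R,t=tool(s)
    c=M[:3,:3].T@(R.T@(np.array(X)-t)-M[:3,3]);return [p["cx"]+f*c[0]/c[2],p["cy"]+f*c[1]/c[2]]
E
python3 - <<'E'
from h import *
s=ctrl.observe();im=ctrl.capture("wrist");cv2.imwrite("pics/w1.png",im)
R,t=tool(s);print(s["t"],t,np.arctan2(R[1,0],R[0,0]),R[2],s["ft_force"],s["joints"])
for a,b in(([.6605,-.1034,.1],"knob"),([.6624,-.0325,.02],"hl")):print(b,wproj(s,a))
for q in("knob","pivot","hole_left"):
    for b in ctrl.boxes_of(q,"wrist")[:3]:print(q,np.round(b["xyz"],4),b["conf"])
E
```

```text
2.85 [ 0.65960286 -0.1034342   0.23289061] -0.32570582972032486 [-1.1835969e-04  7.6228211e-05 -9.9999999e-01] [0.9744982  0.02844702 0.7604469 ] [-1.72744037e-01  4.68269439e-01  1.33062252e+00 -5.88261468e-05
  1.34282929e+00  1.72377141e+00]
knob [np.float64(255.9804462775195), np.float64(183.5483602660712)]
hl [np.float64(203.84472760375755), np.float64(184.8712379168989)]
knob [ 0.6635 -0.109   0.1023] 0.76
pivot [ 0.6143 -0.0844  0.0172] 0.63
hole_left [ 0.6179 -0.0863  0.0214] 0.66
```

View pics/w1.png

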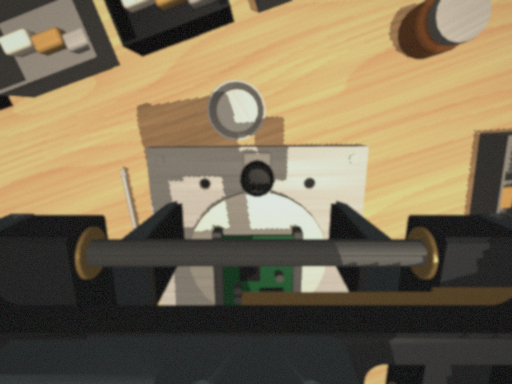

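The wrist view shows the knob at (257,179), the left and right index holes at (205,183) and (309,183), and the dish beyond at (237,109). The knob is close to the tool axis. I'll refine with pixel centroids.

```bash
cat >> h.py <<'E'
def wray(s,u,v,z):
    p,f=cam("wrist");M=np.array(p["mount"]);R,t=tool(s)
    o=R@M[:3,3]+t;d=R@(M[:3,:3]@np.array([(u-p["cx"])/f,(v-p["cy"])/f,1]));return o+d*(z-o[2])/d[2]
E
python3 - <<'E'
from h import *
s=ctrl.observe();im=cv2.imread("pics/w1.png");g=cv2.cvtColor(im,cv2.COLOR_BGR2GRAY)
def cen(u,v,r,th):
    m=np.uint8(g[v-r:v+r+1,u-r:u+r+1]<th);n,l,st,c=cv2.connectedComponentsWithStats(m)
    i=1+np.argmax(st[1:,4]);return c[i]+[u-r,v-r],st[i]
k,sk=cen(257,179,24,60);a,sa=cen(205,183,10,95);b,sb=cen(309,183,10,95)
print(k,sk,a,sa,b,sb)
K=wray(s,*k,.096);A=wray(s,*a,.02);B=wray(s,*b,.02)
print("knob",K,"left",A,"right",B,"dist",np.linalg.norm(A-B),"exp",.24*np.sin(.6))
yaw=np.arctan2(*(A-B)[[1,0]])-np.pi/2;mid=(A+B)/2;ax=mid[:2]-.12*np.cos(.6)*np.array([np.cos(yaw),np.sin(yaw)])
pin=ax+.12*np.array([np.cos(yaw),np.sin(yaw)]);print("yaw",yaw,"axis",ax,"pin from holes",pin)
R,t=tool(s);print("tool shift mm to knob(holes)",1e3*R.T@(np.r_[pin,.084]-t),"knobtop",1e3*R.T@(K-t))
E
```

```text
[255.82308846 178.59970015] [  8   6  32  34 667] [204.74193548 183.25806452] [ 6  6  9  9 62] [309.08928571 182.60714286] [ 6  6  9  8 56]
knob [ 0.66461686 -0.10460942  0.096     ] left [ 0.66397509 -0.03438105  0.02      ] right [ 0.62173308 -0.16293839  0.02      ] dist 0.135319543128728 exp 0.1355141936148085
yaw -0.3174709535821574 axis [ 0.54876306 -0.06774282] pin from holes [ 0.66276641 -0.10520261]
tool shift mm to knob(holes) [  3.52798837   0.65681259 148.9406802 ] knobtop [  5.09354608  -0.49420924 136.94067088]
```

>>> {"fn": "servo_tool", "kwargs": {
  "travel": [
    [4, 0, 29],
    [0, 0, 30],
    [0, 0, 30],
    [0, 0, 30],
    [0, 0, 20],
    [0, 0, 10],
    [0, 0, 0]
  ],
  "roll": [0, 0, 0, 0, 0, 0, 0]
}}

```text
t: 3.92
position: [0.6633, -0.1047, 0.0836]
orientation: [0.0, 0.987, -0.162, -0.0]
ft_force: [0.2, -0.0, 0.1]
finger_gap: 0.0912
finger_force: 0.0
```

>>> {"fn": "servo_tool", "kwargs": {
  "travel": [
    [0, 0, 0],
    [0, 0, 0],
    [0, 0, 0],
    [0, 0, 0],
    [0, 0, 0],
    [0, 0, 0],
    [0, 0, 0],
    [0, 0, 0]
  ],
  "roll": [0, 0, 0, 0, 0, 0, 0, 0],
  "grip": 1,
  "force": 35
}}

```text
t: 4.92
position: [0.6634, -0.1048, 0.084]
orientation: [0.0, 0.987, -0.162, 0.0]
ft_force: [0.7, -0.3, 0.7]
finger_gap: 0.0352
finger_force: 35.0
```

>>> {"fn": "servo_tool", "kwargs": {
  "travel": [
    [0, 0, -5],
    [0, 0, -5],
    [0, 0, -5],
    [0, 0, -5],
    [0, 0, 0],
    [0, 0, 0]
  ],
  "roll": [0, 0, 0, 0, 0, 0]
}}

```text
t: 5.68
position: [0.6633, -0.1048, 0.1037]
orientation: [0.0, 0.987, -0.162, -0.0]
ft_force: [1.8, -1.3, -8.8]
finger_gap: 0.0354
finger_force: 35.0
```

Run:
```python
from h import *
s=ctrl.observe();R,t=tool(s);print(s["ft_force"],s["finger_gap"],t)
C=np.array([.5490,-.0675]);th0=np.arctan2(*(t[:2]-C)[::-1]);print(np.linalg.norm(t[:2]-C),th0)
# 6 equal rows in tool frame, row: shift in the current tool axes then roll
r=120;d=.1
print("row", r*(np.cos(d)-1), -r*np.sin(d))
for b in ctrl.boxes_of("knob","wrist") or [0]: pass
```

```text
[ 1.79420838 -1.259379   -8.83602902] 0.035399065985204 [ 0.66333552 -0.10476193  0.10370379]
0.12025415835390588 -0.315045542153929
row -0.5995001666369015 -11.980009997619378
```

>>> {"fn": "servo_tool", "kwargs": {
  "travel": [
    [-0.2, -6, 0],
    [-0.2, -6, 0],
    [-0.2, -6, 0],
    [-0.2, -6, 0],
    [-0.2, -6, 0],
    [-0.2, -6, 0]
  ],
  "roll": [-0.05, -0.05, -0.05, -0.05, -0.05, -0.05]
}}

```text
t: 6.48
position: [0.6693, -0.0691, 0.1036]
orientation: [0.0, 1.0, -0.012, -0.0]
ft_force: [3.2, -0.5, -8.3]
finger_gap: 0.0356
finger_force: 35.0
```

Run:
```python
from h import *
s=ctrl.observe();R,t=tool(s);print(s["ft_force"],R.T@s["ft_force"],s["finger_gap"],t,np.arctan2(R[1,0],R[0,0]))
C=np.array([.5490,-.0675]);print(np.linalg.norm(t[:2]-C),np.arctan2(*(t[:2]-C)[::-1]))
```

```text
[ 3.21248095 -0.50181102 -8.33473076] [3.22759424 0.42534118 8.33314499] 0.03558197582857227 [ 0.66926198 -0.06913216  0.10362128] -0.023649864213039277
0.12027305008164464 -0.013570840247357692
```

Small forces and the radius is still 120 mm, so I'll do the second half.

>>> {"fn": "servo_tool", "kwargs": {
  "travel": [
    [-0.2, -6, 0],
    [-0.2, -6, 0],
    [-0.2, -6, 0],
    [-0.2, -6, 0],
    [-0.2, -6, 0],
    [-0.2, -6, 0],
    [0, 0, 0],
    [0, 0, 0]
  ],
  "roll": [-0.05, -0.05, -0.05, -0.05, -0.05, -0.05, 0, 0]
}}

```text
t: 7.48
position: [0.6644, -0.0336, 0.1038]
orientation: [-0.0, 0.991, 0.137, -0.0]
ft_force: [2.1, -0.0, -8.1]
finger_gap: 0.0355
finger_force: 35.0
```

Run:
```python
from h import *
s=ctrl.observe();R,t=tool(s);print(R.T@s["ft_force"],s["finger_gap"],t,np.arctan2(R[1,0],R[0,0]))
# chord from the start position measured in hand: 0.6633,-0.1048
p0=np.array([.66335,-.10477]);print("chord",np.linalg.norm(t[:2]-p0),"want",.24*np.sin(.3))
C=np.array([.5490,-.0675]);print(np.linalg.norm(t[:2]-C),np.arctan2(*(t[:2]-C)[::-1])-np.arctan2(*(p0-C)[::-1]))
A=np.array([.66397,-.03438]);print("hole-left offset in tool mm",1e3*R.T@np.r_[A-t[:2],0])
im=ctrl.capture("wrist");cv2.imwrite("pics/w2.png",im)
```

```text
[1.98598855 0.61018585 8.05947101] 0.035463356787545246 [ 0.66441574 -0.03356721  0.10375444] 0.2740121453371677
chord 0.07121076755955356 want 0.07092484959872149
0.12030057177355258 0.6010197265723138
hole-left offset in tool mm [-6.49049655e-01  6.61853736e-01 -3.53127715e-05]
```

View pics/w2.png

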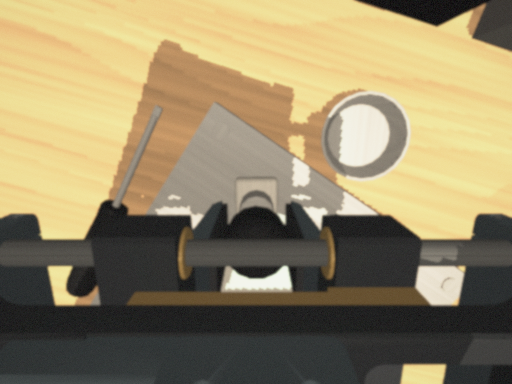

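The picture shows the arm now pointing at the next hole on the iron side. The dish (366,135) and screwdriver (120,200) haven't been touched. Turn is 0.601 rad, so I'll lower and release.

>>> {"fn": "servo_tool", "kwargs": {
  "travel": [
    [0, 0, 5],
    [0, 0, 5],
    [0, 0, 5],
    [0, 0, 4],
    [0, 0, 0],
    [0, 0, 0]
  ],
  "roll": [0, 0, 0, 0, 0, 0]
}}

```text
t: 8.28
position: [0.6645, -0.0337, 0.0851]
orientation: [0.0, 0.991, 0.137, -0.0]
ft_force: [0.8, 1.6, -6.5]
finger_gap: 0.0353
finger_force: 35.0
```

>>> {"fn": "servo_tool", "kwargs": {
  "travel": [
    [0, 0, 0],
    [0, 0, 0],
    [0, 0, 0],
    [0, 0, 0],
    [0, 0, 0],
    [0, 0, 0],
    [0, 0, 0],
    [0, 0, 0]
  ],
  "roll": [0, 0, 0, 0, 0, 0, 0, 0],
  "grip": -1
}}

```text
t: 9.28
position: [0.6646, -0.0338, 0.0849]
orientation: [0.0, 0.991, 0.137, -0.0]
ft_force: [0.1, -0.1, 0.2]
finger_gap: 0.091
finger_force: 0.0
```

>>> {"fn": "servo_tool", "kwargs": {
  "travel": [
    [0, 0, -10],
    [0, 0, -30],
    [0, 0, -40],
    [0, 0, -40],
    [0, 0, -40],
    [0, 0, 0],
    [0, 0, 0]
  ],
  "roll": [0, 0, 0, 0, 0, 0, 0]
}}

```text
t: 10.15
position: [0.6642, -0.0337, 0.2447]
orientation: [-0.0, 0.991, 0.137, -0.0]
ft_force: [0.6, -0.2, -0.5]
finger_gap: 0.0911
finger_force: 0.0
```

Run:
```python
from h import *
s=ctrl.observe();R,t=tool(s);print(s["t"],t,s["ft_force"],s["finger_gap"])
w=ctrl.capture("wrist")
d=ctrl.capture("side")
c=ctrl.capture("scene")
P=[.6641,-.0343]
for z in(.068,.084,.1):print(z,wproj(s,P+[z]),proj("side",P+[z]),proj("scene",P+[z]))
for n in("wrist","side","scene"):
  for b in ctrl.boxes_of("knob",n)[:2]:print(n,np.round(b["xyz"],4),b["conf"])
a=cv2.resize(d[140:220,220:340],None,fx=3,fy=3,interpolation=cv2.INTER_CUBIC)
b=cv2.resize(c[150:230,170:290],None,fx=3,fy=3,interpolation=cv2.INTER_CUBIC)
k=w[:384];o=np.hstack([np.vstack([a,b]),cv2.resize(k,(440,480))]);cv2.imwrite("pics/f.png",o)
```

```text
10.15 [ 0.66415509 -0.03373796  0.24469396] [ 0.58398893 -0.1539409  -0.53594385] 0.09113433923970761
0.068 [np.float64(256.7866304390883), np.float64(175.69215701965322)] [np.float64(250.91834983509023), np.float64(166.99612027662027)] [np.float64(207.55782110468922), np.float64(196.0851102980038)]
0.084 [np.float64(256.8142456195889), np.float64(178.6748994714347)] [np.float64(250.79335612446005), np.float64(163.82660091287627)] [np.float64(207.11522201880518), np.float64(192.72770904172512)]
0.1 [np.float64(256.8446682765196), np.float64(181.96088017762614)] [np.float64(250.6664691033529), np.float64(160.6090720597907)] [np.float64(206.66497645884508), np.float64(189.31230431800242)]
wrist [ 0.6668 -0.0339  0.1024] 0.69
scene [ 0.5825 -0.0292  0.0157] 0.16
```

View pics/f.png

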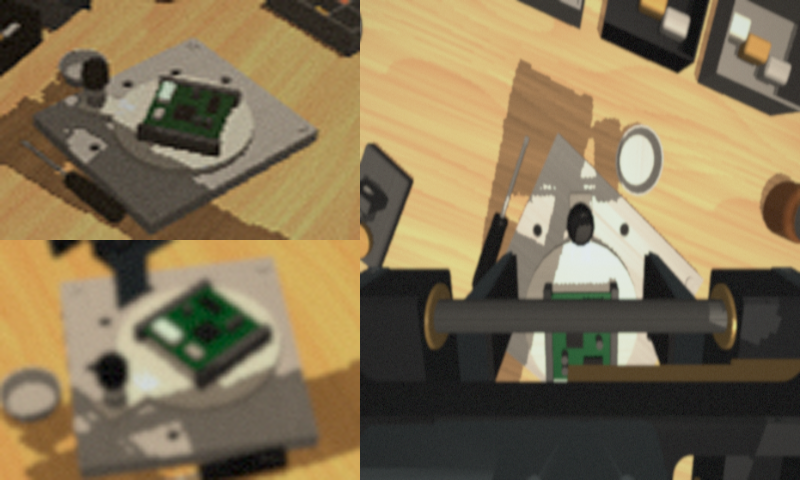

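The final picture shows the knob at side (251.7,164.3) and scene (207,193). Both match a fully home knob (84 mm) over the next hole on the iron side. The dish and screwdriver look undisturbed, and the gripper is clear.

```bash
python3 -c "
from workcell import ctrl
print(ctrl.job_done())"
```

```text
the job is handed in; nothing more can be done
None
```

The turntable is turned one hole (about 0.60 rad) towards the soldering iron stand, and the pin looks fully home in that hole; the job was handed in at about 10 s, with no verdict returned.

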